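# Load the glaze-test tiles and stack the frame

### The job

Load the tray for the kiln room: lay the green, the yellow and the red glazed tile flat on the plates of their own colours, centred and lengthwise along the plates. Then, once all three lie there, set the aluminium stacking frame on top with its four corner posts fully down in the tray's corner sockets. Leave the blue tile and the bare tile lying where they are.

Things in the scene. Friction and masses are not known exactly. Their poses are not given: they have to be found in the camera images.
- tile_green_mid (a point): 60 x 42 x 8 mm flat pale ceramic test tile, lying face up on the bench, about two thirds of its length (the +x end) dipped in dark green glaze. The point is its centre, about 4 mm above its underside; x runs along its 60 mm length, z up.
- tile_yellow_mid (a point): 60 x 42 x 8 mm flat pale ceramic test tile, lying face up on the bench, about two thirds of its length (the +x end) dipped in yellow glaze. The point is its centre, about 4 mm above its underside; x runs along its 60 mm length, z up.
- tile_red_mid (a point): 60 x 42 x 8 mm flat pale ceramic test tile, lying face up on the bench, about two thirds of its length (the +x end) dipped in brick-red glaze. The point is its centre, about 4 mm above its underside; x runs along its 60 mm length, z up.
- tile_blue_mid (a point): 60 x 42 x 8 mm flat pale ceramic test tile, lying face up on the bench, about two thirds of its length (the +x end) dipped in dark blue glaze. The point is its centre, about 4 mm above its underside; x runs along its 60 mm length, z up. The tray has no blue plate: it does not belong.
- tile_bare_mid (a point): 60 x 42 x 8 mm flat pale ceramic test tile, lying face up on the bench, all pale, without glaze. The point is its centre, about 4 mm above its underside; x runs along its 60 mm length, z up. It does not belong. (A small stack of other bare tiles at the right end of the bench is scenery.)
- bay_green_mid (a point): dark green plate, 68 x 50 x 2 mm, fixed on the tray's floor: the bay for the tile of that colour. The point: centre of its upper face, 8 mm above the bench (a tile lying on it has its centre 4 mm higher); x along its 68 mm length, which is the tray's. The three plates lie in a row along the tray, 78 mm apart, in any order.
- bay_yellow_mid (a point): yellow plate, 68 x 50 x 2 mm, fixed on the tray's floor: the bay for the tile of that colour. The point: centre of its upper face, 8 mm above the bench (a tile lying on it has its centre 4 mm higher); x along its 68 mm length, which is the tray's. The three plates lie in a row along the tray, 78 mm apart, in any order.
- bay_red_mid (a point): brick-red plate, 68 x 50 x 2 mm, fixed on the tray's floor: the bay for the tile of that colour. The point: centre of its upper face, 8 mm above the bench (a tile lying on it has its centre 4 mm higher); x along its 68 mm length, which is the tray's. The three plates lie in a row along the tray, 78 mm apart, in any order.
- tray: Carrier tray fixed to the bench: pale plywood base 282x94x6 mm, no side walls, a square steel socket at each corner. Origin: centre of the underside; x along its length, z up. Sockets at x = +-128, y = +-34 mm: 23 mm square outside, 17 mm inside, rims 26 mm and inner floors about 7 mm above the bench.
- frame_grip (a point): Loose aluminium stacking frame, 280x84 mm, 0.26-0.46 kg, on four round posts (12 mm, feet tapered to 6) at x +-128, y +-34. The point: middle of its black handle bar (96 in x, 14 wide, 16 high), 60 above the feet; deck 28-34 above the feet. Grip the bar across its width from above. Posts fully down in the sockets: point 67 above the bench, over the tray's centre. Half a turn makes no difference.
Things that resemble listed ones, but are neither listed nor needed, are in the scene too. What is shaped like the part that bears tile_bare_mid but orange is not meant.

How it is judged (in metres and radians):
On the way, in this order (a step that is already met when the one before it is completed fails the run):
1. the green, yellow and red tiles lie on their own plates, with the frame not yet on the tray (horizontal distance between tile_green_mid and bay_green_mid below 0.012 m and z of tile_green_mid in the frame of bay_green_mid between 0.001 and 0.007 m and angle between each of tile_green_mid, tile_yellow_mid, tile_red_mid's own z axis and vertical below 0.1 rad and angle between the x axis of tile_green_mid and the x axis of bay_green_mid, either way round below 0.26 rad and linear speed of each of tile_green, tile_yellow, tile_red below 0.02 m/s and horizontal distance between tile_yellow_mid and bay_yellow_mid below 0.012 m and z of tile_yellow_mid in the frame of bay_yellow_mid between 0.001 and 0.007 m and angle between the x axis of tile_yellow_mid and the x axis of bay_yellow_mid, either way round below 0.26 rad and horizontal distance between tile_red_mid and bay_red_mid below 0.012 m and z of tile_red_mid in the frame of bay_red_mid between 0.001 and 0.007 m and angle between the x axis of tile_red_mid and the x axis of bay_red_mid, either way round below 0.26 rad and horizontal distance between frame_grip and tray above 0.1 m), for 0.2 s.
2. the frame's four posts are fully down in the tray's sockets (horizontal distance between frame_grip and tray below 0.007 m and z of frame_grip in the frame of tray below 0.071 m and angle between the x axis of frame_grip and the x axis of tray, either way round below 0.06 rad and angle between frame_grip's own z axis and vertical below 0.05 rad and linear speed of frame below 0.02 m/s), for 0.2 s.
At the end, for the whole second after the job is handed in: Green, yellow and red tiles lie flat on the plates of their colours (centre within 12 mm, lengthwise within 15 degrees, either way round); the frame is level, within 7 mm of the tray's centre, posts down in all sockets; blue and bare tiles lie flat within 25 mm of their starts; all at rest (all of step 2 and horizontal distance between tile_green_mid and bay_green_mid below 0.012 m and z of tile_green_mid in the frame of bay_green_mid between 0.001 and 0.007 m and angle between each of tile_green_mid, tile_yellow_mid, tile_red_mid, tile_blue_mid, tile_bare_mid's own z axis and vertical below 0.1 rad and angle between the x axis of tile_green_mid and the x axis of bay_green_mid, either way round below 0.26 rad and linear speed of each of tile_green, tile_yellow, tile_red below 0.02 m/s and horizontal distance between tile_yellow_mid and bay_yellow_mid below 0.012 m and z of tile_yellow_mid in the frame of bay_yellow_mid between 0.001 and 0.007 m and angle between the x axis of tile_yellow_mid and the x axis of bay_yellow_mid, either way round below 0.26 rad and horizontal distance between tile_red_mid and bay_red_mid below 0.012 m and z of tile_red_mid in the frame of bay_red_mid between 0.001 and 0.007 m and angle between the x axis of tile_red_mid and the x axis of bay_red_mid, either way round below 0.26 rad and distance of each of tile_blue_mid, tile_bare_mid from where it was at the start of the episode below 0.025 m); the robot touches nothing.
It fails at once if the blue tile was moved more than 25 mm (distance of tile_blue_mid from where it was at the start of the episode above 0.025 m).
It fails at once if the bare tile was moved more than 25 mm (distance of tile_bare_mid from where it was at the start of the episode above 0.025 m).
It also fails if it takes over 112 s, if anything falls off the work surface, if the arm or the gripper's body presses on something with over 40 N, if the wrist force passes 120 N, or if a joint passes its speed limit or range.

### The arm

A 6-joint arm with a two-finger parallel gripper is mounted at the origin on the work surface; the furniture and walls round the work are solid. World frame = base frame: x ahead of the robot, y to its left, z up, the work surface at z = 0. Lengths are in m, angles in degrees, forces in N, time in s.
With the tool pointing down it reaches from about 0.325 to 0.85 m from the base axis. Payload 15.5 kg.
Tool frame: the origin (TCP) lies midway between the tips of the shut fingers; the grasp point (between the pads) lies 19 mm behind it; y points along the fingers, x is the direction in which the jaws open and shut, and the axes are right-handed (so a half turn about y gives the same grasp; the last joint's range is limited). The gripper opens to 91 mm and grips with 3 to 60 N. Pads are 32 mm wide; open, the fingers measure 118 mm over their backs; the gripper's body (76 mm by 178 mm) begins 60 mm behind the grasp point.
Start: joints at [-70.502, 28.281, 77.091, -0, 74.628, -5.472], TCP at [0.264, -0.567, 0.214] pointing down, gripper open.
Joint ranges: [-166.48, 166.48], [-47.26, 123.95], [12.59, 153.08], [-70.14, 250.14], [6.76, 159.57], [-176.63, 176.63]. Speed limits (degrees/s): [108.29, 108.29, 147.25, 172.46, 172.46, 172.46].

### API

Orientations are given as a 3x3 rotation matrix whose columns are the frame's x, y, z axes.
In Python, from bench import ctrl gives the robot as it stands. The module is installed in compiled form; this text tells all that it offers. Calls block until the motion is done:
- ctrl.goto(position, orientation): joint-space move of the TCP to a pose.
- ctrl.move_l(position, vel=0.15, ori=None, contact_N=None): straight line of the TCP; ori=None keeps the orientation; vel is the mean speed in m/s. With contact_N (N) it stops when the force on the tool has changed by that much, and returns True; else False.
- ctrl.movej(angles): joint-space move.
- ctrl.command_gripper(opening): opening from 0.0 (shut) to 1.0 (fully open); the grip force is fixed at half the most; returns when the fingers have stopped.
- ctrl.sleep(seconds).
- ctrl.ik(position, orientation): joint angles nearest the present ones, or None.
- ctrl.read_camera(name): name is "side" or "top" or "wrist"; returns the picture (480x640x3 uint8, blue, green, red); there is no depth.
- ctrl.camera_params(name): a dict with "fx", "fy", "cx", "cy" (pixels), "pose" (4x4, takes a point from camera to world coordinates); the wrist camera has in their place "T_tool_cam" (4x4, takes a point from camera to tool coordinates, whose origin is the TCP and whose axes are the tool frame's). Camera axes: x right, y up, looking along -z (the intrinsics and any distortion apply to the point x, -y, -z); pixel columns grow to the right and rows downward; lengths in m; the calibration is good to about 2 mm. A picture is of the moment at which its call begins: read the wrist's pose just before it. camera_params takes no time and is no camera call.
A pose or a line that the arm cannot do raises ctrl.MotionError and nothing moves.
- ctrl.sign_off(): hands the job in, once; it reports no verdict.
Readings, each from a call of its own:
- ctrl.current_t(): time.
- ctrl.current_q(): joint angles.
- ctrl.current_dq(): joint speeds.
- ctrl.current_effort(): joint torques, N m.
- ctrl.current_tool_pos(): TCP position.
- ctrl.current_eef_rot(): TCP orientation.
- ctrl.current_contact_force(): force on the tool from outside, world axes, zero at the start.
- ctrl.current_wrist_torque(): the same for the moment, N m.
- ctrl.current_grip_width(): opening from 0.0 (shut) to 1.0 (fully open).
Only numpy, scipy, OpenCV 4.12 (cv2) and the standard library are available. Lean on these libraries where they do the work, as an engineer would, in place of code of your own. Each camera call takes 0.05 s, during which the arm holds its last target. There are 200 camera calls.

## Working session

There is one attempt and no reset: what is moved stays moved. The work goes in short steps, each a Python script; the robot and the scene stay as the last script left them, time stands still between calls to the robot, and variables do not carry over. Pictures are saved under pics/ and viewed, about 12 in all and at most 16, crops included, and the job is handed in when it is done.

```bash
mkdir -p pics; ls
python3 - <<'E'
from bench import ctrl
import cv2,numpy as np
np.set_printoptions(precision=4,suppress=True)
for n in("top","side","wrist"):
    cv2.imwrite(f"pics/{n}0.png",ctrl.read_camera(n)); print(n,ctrl.camera_params(n))
print(ctrl.current_t(),ctrl.current_eef_rot(),ctrl.current_tool_pos())
E
```

```text
pics
top {'fx': 549.1456140600786, 'fy': 549.1456140600786, 'cx': 318.65415314964036, 'cy': 232.2492484591787, 'pose': array([[-0.0148,  0.9801, -0.1981,  0.3075],
       [-0.9998, -0.0119,  0.016 ,  0.0427],
       [ 0.0134,  0.1983,  0.9801,  1.2751],
       [ 0.    ,  0.    ,  0.    ,  1.    ]])}
side {'fx': 615.0027797986288, 'fy': 615.0027797986288, 'cx': 313.15990245244586, 'cy': 233.90593305197777, 'pose': array([[ 1.    ,  0.0073,  0.0014,  0.5518],
       [-0.0038,  0.661 , -0.7504, -1.0141],
       [-0.0064,  0.7504,  0.661 ,  0.9744],
       [ 0.    ,  0.    ,  0.    ,  1.    ]])}
wrist {'fx': 350.8284372140752, 'fy': 350.8284372140752, 'cx': 313.01953686229325, 'cy': 245.2834665192621, 'T_tool_cam': array([[ 1.    , -0.001 , -0.0009, -0.    ],
       [-0.0006,  0.274 , -0.9617, -0.1693],
       [ 0.0012,  0.9617,  0.274 ,  0.0772],
       [ 0.    ,  0.    ,  0.    ,  1.    ]])}
0.15 [[ 0.4222 -0.0003  0.9065]
 [-0.9065  0.0009  0.4222]
 [-0.0009 -1.      0.0001]] [ 0.2638 -0.5663  0.2135]
```

View pics/top0.png

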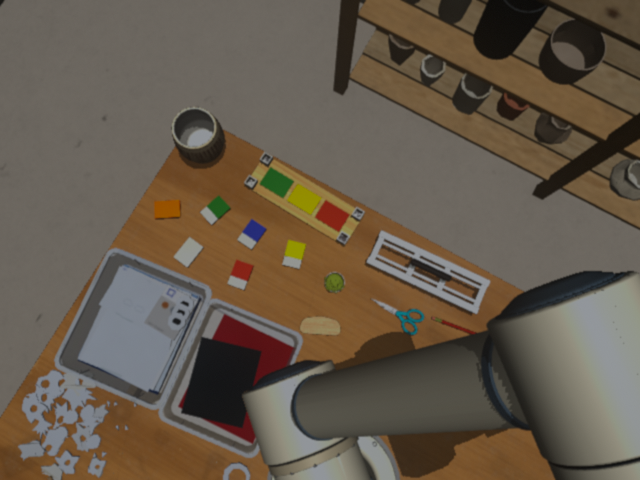

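View pics/side0.png

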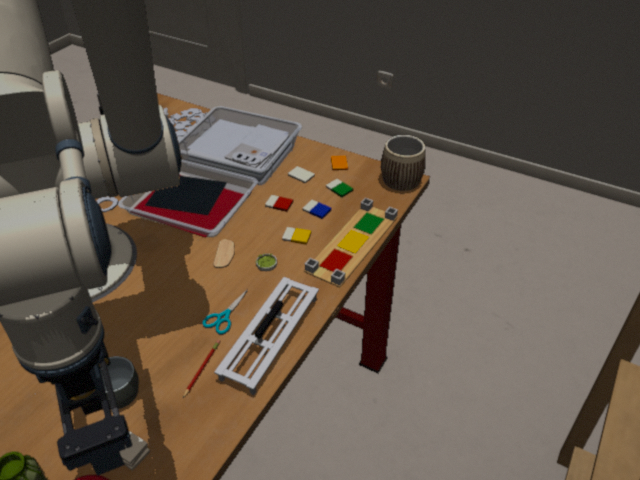

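```bash
cat > h.py <<'E'
from bench import ctrl
import cv2,numpy as np
np.set_printoptions(precision=4,suppress=True)
def world(n,px,z,pose=None):
    """pixels -> world points on plane z"""
    p=ctrl.camera_params(n); T=p["pose"] if pose is None else pose
    px=np.atleast_2d(np.array(px,float))
    d=np.c_[(px[:,0]-p["cx"])/p["fx"],-(px[:,1]-p["cy"])/p["fy"],-np.ones(len(px))]@T[:3,:3].T
    return T[:3,3]+d*((z-T[2,3])/d[:,2])[:,None]
def wrist():
    T=np.eye(4);T[:3,:3]=ctrl.current_eef_rot();T[:3,3]=ctrl.current_tool_pos()
    return ctrl.read_camera("wrist"),T@ctrl.camera_params("wrist")["T_tool_cam"]
def R(yaw):
    """tool down, jaw axis x at yaw (deg)"""
    a=np.radians(yaw);x=np.array([np.cos(a),np.sin(a),0]);y=np.array([0,0,-1.]);return np.c_[x,y,np.cross(x,y)]
E
python3 - <<'E'
from h import *
im=cv2.imread("pics/top0.png")[145:325,140:500]
cv2.imwrite("pics/topc.png",cv2.resize(im,(800,400),interpolation=cv2.INTER_CUBIC))
pts=dict(green=(215,210),blue=(252,234),yellow=(294,254),red=(240,275),bare=(188,251),orange=(167,209))
for k,v in pts.items(): print(k,world("top",v,.008)[0])
for k,v in dict(bg=(277,181),by=(304,198),br=(332,215)).items(): print(k,world("top",v,.008)[0])
print(world("top",[(266,160),(251,182),(357,214),(343,238)],.026))
print(world("top",(428,270),.06))
for v in [(.6,.2),(.75,.25),(.7,0)]: print(v,[ctrl.ik([*v,.3],R(y)) for y in(0,90)])
E
```

```text
green [0.6203 0.2666 0.008 ]
blue [0.5613 0.1786 0.008 ]
yellow [0.5125 0.0803 0.008 ]
red [0.4649 0.2054 0.008 ]
bare [0.5227 0.3271 0.008 ]
orange [0.6241 0.3799 0.008 ]
bg [0.6901 0.1199 0.008 ]
by [0.6473 0.0556 0.008 ]
br [ 0.6049 -0.0103  0.008 ]
[[ 0.737   0.145   0.026 ]
 [ 0.6829  0.1802  0.026 ]
 [ 0.6024 -0.0681  0.026 ]
 [ 0.5457 -0.034   0.026 ]]
[[ 0.4641 -0.2201  0.06  ]]
(0.6, 0.2) [array([13.0276, 25.2098, 68.709 , -0.    , 86.0812, 13.0276]), array([ 13.0276,  25.2098,  68.709 ,  -0.    ,  86.0812, -76.9724])]
(0.75, 0.25) [array([14.1114, 40.8184, 40.0769, -0.    , 99.1047, 14.1114]), array([ 14.1114,  40.8184,  40.0769,  -0.    ,  99.1047, -75.8886])]
(0.7, 0) [array([-4.8842, 31.4715, 57.7919, -0.    , 90.7366, -4.8842]), array([ -4.8842,  31.4715,  57.7919,  -0.    ,  90.7366, -94.8842])]
```

View pics/topc.png

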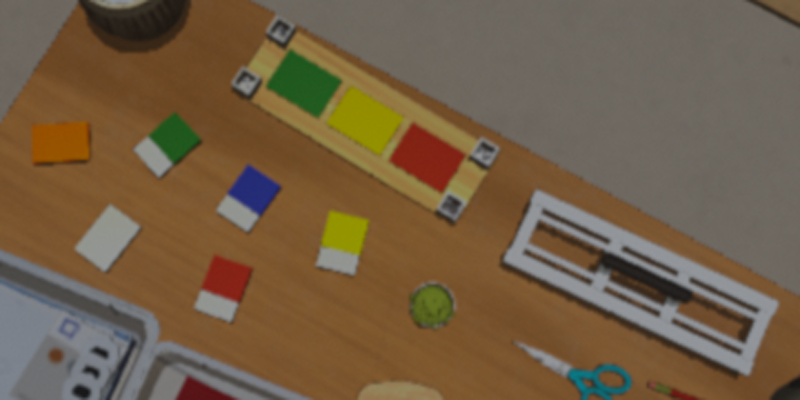

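```bash
cat >> h.py <<'E'
H=dict(red=((0,110,60),(6,255,255)),yellow=((24,150,80),(34,255,255)),green=((45,110,40),(80,255,255)),blue=((105,110,40),(130,255,255)))
def blobs(im,T,z=.008,n=None):
    hsv=cv2.cvtColor(im,cv2.COLOR_BGR2HSV)
    for c,(lo,hi) in H.items():
        m=cv2.morphologyEx(cv2.inRange(hsv,lo,hi),cv2.MORPH_OPEN,np.ones((3,3)))
        for k in cv2.findContours(m,cv2.RETR_EXTERNAL,cv2.CHAIN_APPROX_NONE)[0]:
            if cv2.contourArea(k)<300: continue
            w=world("wrist",k[:,0],z,T)[:,:2]
            r=cv2.minAreaRect((w*1000).astype(np.float32))
            print(c,"px",k[:,0].mean(0).round(),"rect mm",np.round(r[0],1),np.round(r[1],1),round(r[2],1))
E
python3 - <<'E'
from h import *
for i,(p,y) in enumerate([((.56,.21,.22),-30),((.64,.09,.22),-30),((.46,-.2,.25),-30)]):
    ctrl.goto([*p[:2],p[2]],R(y)); ctrl.sleep(.3)
    im,T=wrist(); np.save(f"T{i}.npy",T); cv2.imwrite(f"pics/w{i}.png",im); print(i,ctrl.current_t(),T[:3,3]); blobs(im,T)
E
```

```text
0 3.4167 [0.5986 0.2767 0.3893]
red px [253. 258.] rect mm [477.2 203.9] [43.9 39.2] 69.7
green px [450. 226.] rect mm [686.9 124.4] [65.9 48.3] 57.6
blue px [336. 238.] rect mm [570.9 176.6] [42.7 37.6] 55.3
1 4.4 [0.6781 0.1578 0.3895]
red px [328. 302.] rect mm [604.2  -7.1] [66.  48.5] 57.7
red px [133. 203.] rect mm [477.7 202.6] [42.6 41.2] 69.3
green px [335. 187.] rect mm [678.3 109.3] [33.2 48.3] 60.1
green px [220.  80.] rect mm [628.8 259.9] [41.1 39.2] 43.1
blue px [219. 181.] rect mm [571.6 175.3] [41.9 38.3] 55.1
2 6.0417 [ 0.4987 -0.1326  0.4192]
red px [340.   9.] rect mm [588.8 -30.5] [17.  48.2] 60.1
```

View pics/w0.png

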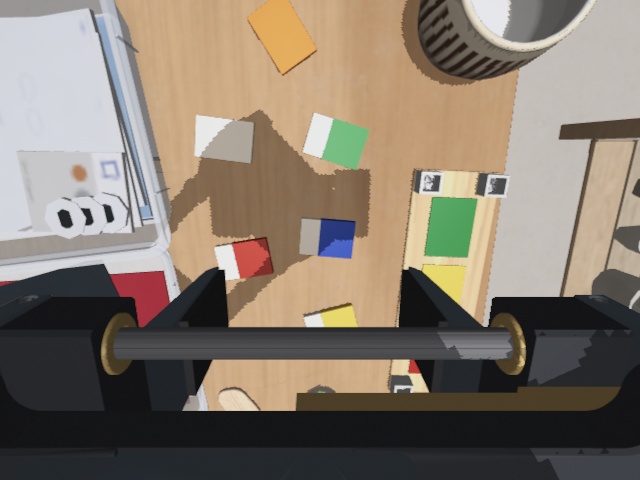

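View pics/w1.png

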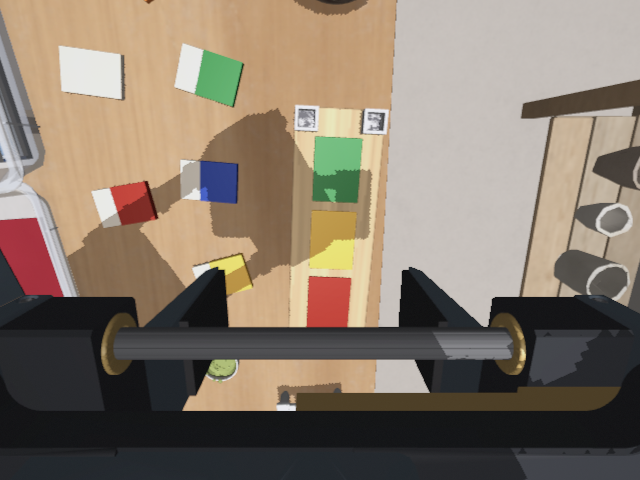

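View pics/w2.png

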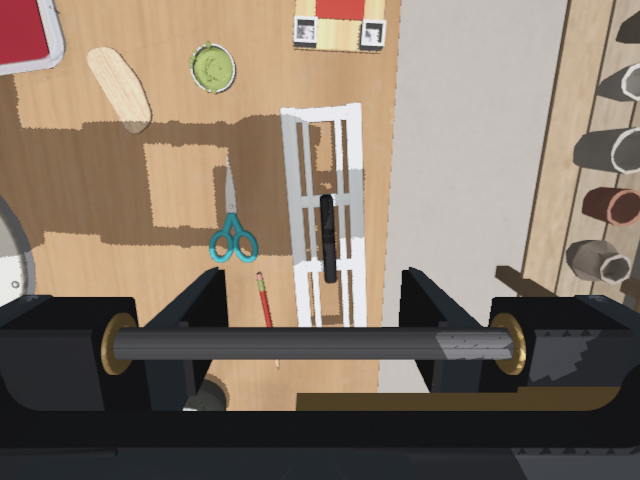

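Run:
```python
from h import *
T=[np.load(f"T{i}.npy") for i in range(3)]
def tile(n,px,z,i):
    w=world("wrist",px,z,T[i])[:,:2]; c=w.mean(0); d=w[1]+w[2]-w[0]-w[3]
    print(n,c,"len",np.linalg.norm(d)/2,"wid",np.linalg.norm(w[0]+w[1]-w[2]-w[3])/2,"ang",np.degrees(np.arctan2(d[1],d[0])))
tile("green w0",[(315,113),(369,129),(355,168),(304,151)],.008,0)
tile("green w1",[(183,45),(243,67),(232,106),(176,87)],.008,1)
tile("red w0",[(215,247),(266,238),(273,273),(222,281)],.008,0)
tile("red w1",[(93,191),(149,180),(157,218),(102,228)],.008,1)
tile("yellow w1",[(193,266),(242,254),(252,291),(203,303)],.008,1)
f=lambda p:np.array(p)/2.2222+[140,145]
for n,p in dict(green=[(167,145)],yellow=[(343,243)],red=[(223,289)]).items(): print("top",n,world("top",f(p),.008))
print("tray top sockets",world("top",f([(281,31),(246,82),(484,153),(452,206)]),.026).mean(0))
a=world("wrist",[(430,182),(495,185)],.026,T[0]);b=world("wrist",[(307,118),(375,121)],.026,T[1]);c=world("wrist",[(305,31),(372,34)],.026,T[2])
print(a,b,c); d=(b+a).mean(0)/2-c.mean(0); print("tray c",((a+b).mean(0)/2+c.mean(0))/2,d,np.linalg.norm(d),np.degrees(np.arctan2(d[1],d[0])))
h=world("wrist",[(327,195),(330,282)],.068,T[2]); print("handle",h,h.mean(0),np.linalg.norm(h[0]-h[1]),np.degrees(np.arctan2(*(h[0]-h[1])[1::-1])))
fr=world("wrist",[(281,109),(360,103)],.034,T[2]); print("frame end",fr)
print("top handle",world("top",f([(603,258),(690,294)]),.068))
```

```text
green w0 [0.6216 0.2688] len 0.057370660668059834 wid 0.040357750805585436 ang -46.646723126001326
green w1 [0.6209 0.2663] len 0.05912014411043222 wid 0.038704736889857906 ang -48.196541850385145
red w0 [0.4672 0.2067] len 0.0597636825057067 wid 0.04192278848311871 ang -20.1084326047495
red w1 [0.4689 0.2059] len 0.06346484336218902 wid 0.04141837466292827 ang -19.376630405778904
yellow w1 [0.5126 0.0806] len 0.05988407767417253 wid 0.04671892187160081 ang -15.448424684596157
top green [[0.6197 0.2662 0.008 ]]
top yellow [[0.5117 0.0795 0.008 ]]
top red [[0.4648 0.2046 0.008 ]]
tray top sockets [0.643 0.055 0.026]
[[0.6844 0.1855 0.026 ]
 [0.741  0.1494 0.026 ]] [[0.6859 0.1828 0.026 ]
 [0.7422 0.1473 0.026 ]] [[ 0.5462 -0.0342  0.026 ]
 [ 0.6027 -0.0696  0.026 ]]
tray c [0.6439 0.0572 0.026 ] [ 0.1389  0.2181 -0.    ] 0.25862704604727477 57.510706210833554
handle [[ 0.4871 -0.1811  0.068 ]
 [ 0.4443 -0.2641  0.068 ]] [ 0.4657 -0.2226  0.068 ] 0.0933570774916954 62.72253257874305
frame end [[ 0.4881 -0.0852  0.034 ]
 [ 0.5612 -0.1206  0.034 ]]
top handle [[ 0.4835 -0.1823  0.068 ]
 [ 0.4462 -0.2674  0.068 ]]
```

```bash
cat > place.py <<'E'
from h import *
import sys
C=np.array([.6448,.0566]);PSI=57.7;D=np.array([np.cos(np.radians(PSI)),np.sin(np.radians(PSI))])
TL=dict(green=(.621,.267,43,1),yellow=(.512,.080,75,0),red=(.467,.2057,70,-1))
def do(n):
    x,y,a,k=TL[n]; g=R(a); p=R(PSI-90); b=C+.078*k*D
    ctrl.goto([x,y,.10],g); ctrl.command_gripper(.7)
    ctrl.move_l([x,y,.003],.12,contact_N=8)
    print(n,"z",ctrl.current_tool_pos()); ctrl.command_gripper(0); print("w",ctrl.current_grip_width()*91)
    ctrl.move_l([x,y,.12],.15); print("w lifted",ctrl.current_grip_width()*91)
    ctrl.goto([*b,.10],p); ctrl.move_l([*b,.03],.12); 
    print("touch",ctrl.move_l([*b,.0115],.04,contact_N=6),ctrl.current_tool_pos())
    ctrl.command_gripper(.62); ctrl.move_l([*b,.12],.15); print(ctrl.current_t())
for n in sys.argv[1:]: do(n)
E
python3 place.py green
```

```text
green z [0.6215 0.2672 0.0037]
w 41.5095789280324
w lifted 41.57257209619562
touch True [0.6862 0.1225 0.0113]
14.4417
```

```bash
python3 place.py yellow red
python3 - <<'E'
from h import *
C=np.array([.6448,.0566]); z=R(-32.3)[:,2]; 
p=C-.10*z[:2]
ctrl.goto([*p,.20],R(-32.3)); ctrl.sleep(.3)
im,T=wrist(); np.save("T3.npy",T); print(ctrl.current_t()); blobs(im,T,.014)
cv2.imwrite("pics/w3.png",cv2.resize(im[:300,160:520],(720,600),interpolation=cv2.INTER_CUBIC))
cv2.imwrite("pics/w3full.png",im)
E
```

```text
yellow z [0.5123 0.08   0.0035]
w 41.54606146267175
w lifted 42.02986659432728
touch True [0.6445 0.0566 0.0112]
23.0917
red z [0.4673 0.2058 0.0035]
w 41.5302217075991
w lifted 41.22305877625036
touch True [ 0.6029 -0.0093  0.011 ]
31.0083
31.7833
red px [312. 193.] rect mm [603.7  -7.5] [64.9 48.1] 57.8
green px [317.  17.] rect mm [691.6 130.6] [16.3 49.8] 66.6
blue px [178.  51.] rect mm [571.8 172. ] [42.1 39.5] 55.2
```

View pics/w3.png

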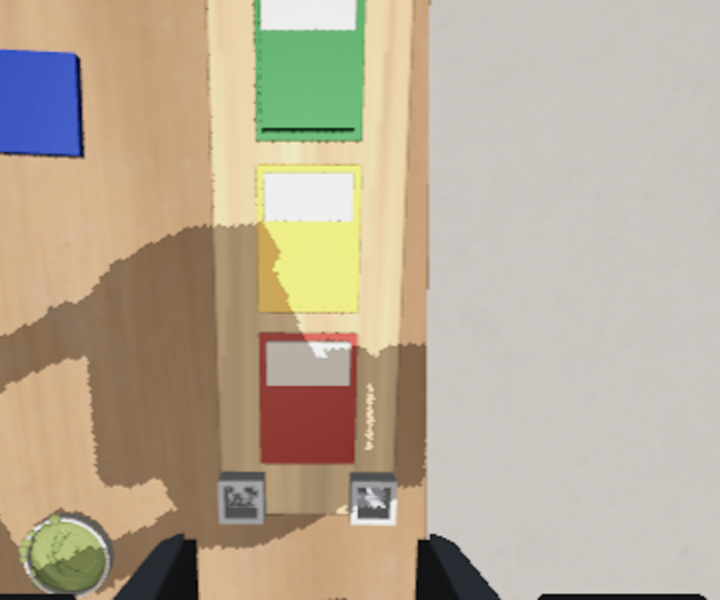

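Run:
```python
from h import *
C=np.array([.6448,.0566]); D=np.array([np.cos(np.radians(57.7)),np.sin(np.radians(57.7))])
out=[]
for i,(p,a,h) in enumerate([(C+.128*D,57.7,.15),(C-.128*D,57.7,.15),(np.array([.4657,-.2226]),62.5,.19)]):
    z=R(a-90)[:2,2]; ctrl.goto([*(p-.05*z),h],R(a-90)); ctrl.sleep(.3)
    im,T=wrist(); np.save(f"T{4+i}.npy",T); cv2.imwrite(f"pics/w{4+i}.png",im)
    print(T[:3,3],ctrl.current_t()); 
    c=im[100:300,220:400] if i<2 else im[60:310,220:420]
    out.append(cv2.resize(c,None,fx=2.2222 if i<2 else 2.4,fy=2.2222 if i<2 else 2.4,interpolation=cv2.INTER_CUBIC))
cv2.imwrite("pics/sock.png",np.hstack(out[:2])); cv2.imwrite("pics/handle.png",out[2])
```

```text
[0.7276 0.187  0.3199] 32.9
[ 0.5912 -0.0278  0.3192] 34.25
[ 0.4785 -0.1976  0.3591] 35.4417
```

View pics/sock.png

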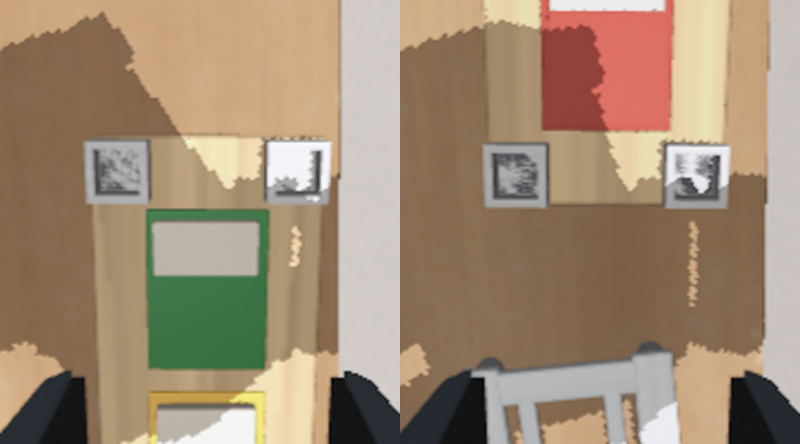

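View pics/handle.png

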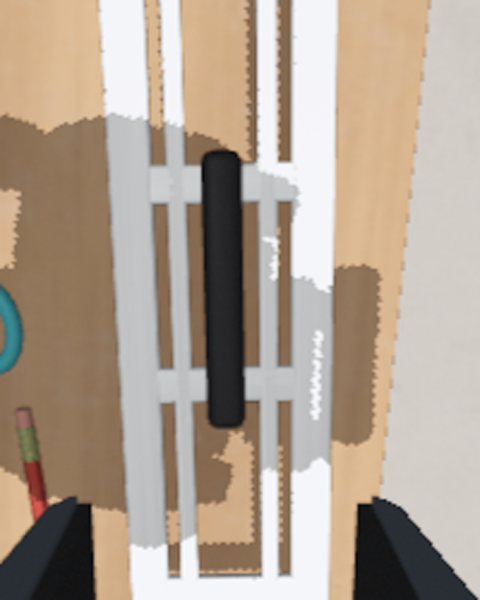

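Run:
```python
from h import *
T=[np.load(f"T{i}.npy") for i in (4,5,6)]
f=lambda p,s,o:np.array(p)/s+o
a=world("wrist",f([(117,172),(298,170)],2.2222,[219.7,99.7]),.026,T[0]);b=world("wrist",f([(116,175),(296,175)],2.2222,[219.7,99.7]),.026,T[1])
ang=lambda d:np.degrees(np.arctan2(d[1],d[0]))
d=a.mean(0)-b.mean(0); print(a,b,"C",(a+b).mean(0)/2,np.linalg.norm(d),ang(d),ang(a[0]-a[1]),np.linalg.norm(a[0]-a[1]))
h=world("wrist",f([(221,151),(226.5,428)],2.4,[219.7,59.7]),.068,T[2]); d=h[0]-h[1]
print("handle",h.mean(0),np.linalg.norm(d),ang(d))
# deck crossbars: rows 184 & 385, deck outer rails at row 300: x 117..333
k=world("wrist",f([(223,184),(229,385)],2.4,[219.7,59.7]),.034,T[2]); print("bars",k.mean(0),np.linalg.norm(k[0]-k[1]))
l=world("wrist",f([(112,200),(335,200),(126,450),(330,450)],2.4,[219.7,59.7]),.034,T[2]); m=[(l[0]+l[1])/2,(l[2]+l[3])/2]; print("rails",m,ang(m[0]-m[1]),np.linalg.norm(l[0]-l[1]))
```

```text
[[0.686  0.1834 0.026 ]
 [0.7432 0.1482 0.026 ]] [[ 0.5485 -0.0321  0.026 ]
 [ 0.605  -0.0677  0.026 ]] C [0.6457 0.058  0.026 ] 0.2559751061349484 57.42438332660485 148.32825140061763 0.06720062395813992
handle [ 0.4648 -0.224   0.068 ] 0.09363978257553403 63.795100525315654
bars [ 0.4653 -0.2248  0.034 ] 0.07558964801138392
rails [array([ 0.4792, -0.1958,  0.034 ]), array([ 0.4365, -0.2824,  0.034 ])] 63.712890418346674 0.08267000166443979
```

Run:
```python
from h import *
p=[.4648,-.224]; C=[.6457,.058]
ctrl.goto([*p,.12],R(63.7-90)); ctrl.command_gripper(.5)
ctrl.move_l([*p,.041],.1,contact_N=8); print(ctrl.current_tool_pos())
ctrl.command_gripper(0); print("w",ctrl.current_grip_width()*91,ctrl.current_tool_pos())
ctrl.move_l([*p,.16],.1); print("w",ctrl.current_grip_width()*91,ctrl.current_contact_force(),ctrl.current_wrist_torque())
ctrl.move_l([*C,.16],.12,ori=R(57.5-90)); ctrl.sleep(.5)
ctrl.move_l([*C,.085],.08); ctrl.sleep(.5); print(ctrl.current_tool_pos(),ctrl.current_contact_force())
for n in("top","side"): cv2.imwrite(f"pics/{n}5.png",ctrl.read_camera(n))
im,T=wrist(); cv2.imwrite("pics/w7.png",im); print(ctrl.current_t())
s=cv2.imread("pics/side5.png")[180:330,250:450]; cv2.imwrite("pics/s5.png",cv2.resize(s,None,fx=4,fy=4,interpolation=cv2.INTER_CUBIC))
```

```text
[ 0.4651 -0.2242  0.0414]
w 13.869873393761079 [ 0.4649 -0.2241  0.0411]
w 13.921074773737898 [-0.5344 -0.2252 -2.6308] [ 0.014  -0.0359 -0.0059]
[0.6457 0.058  0.0851] [ 0.4639 -0.256  -2.4892]
44.3083
```

View pics/s5.png

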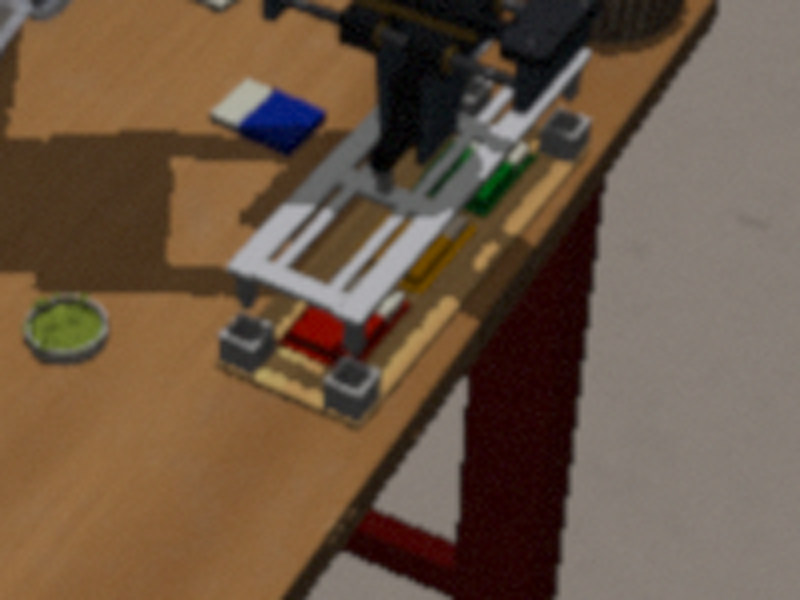

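View pics/w7.png

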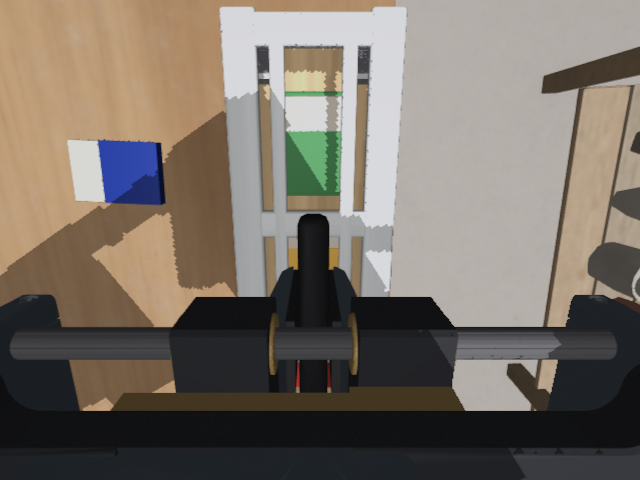

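Run:
```python
from h import *
C=[.6457,.058]
hit=ctrl.move_l([*C,.048],.03,contact_N=10); ctrl.sleep(.3)
print(hit,ctrl.current_tool_pos(),ctrl.current_contact_force(),ctrl.current_wrist_torque(),ctrl.current_grip_width()*91,ctrl.current_t())
s=ctrl.read_camera("side")[180:330,250:450]; cv2.imwrite("pics/s6.png",cv2.resize(s,None,fx=4,fy=4,interpolation=cv2.INTER_CUBIC))
```

```text
False [0.6458 0.058  0.0482] [-0.9435 -0.4793  2.217 ] [-0.0571  0.1653  0.0151] 13.856856254885702 45.9917
```

View pics/s6.png

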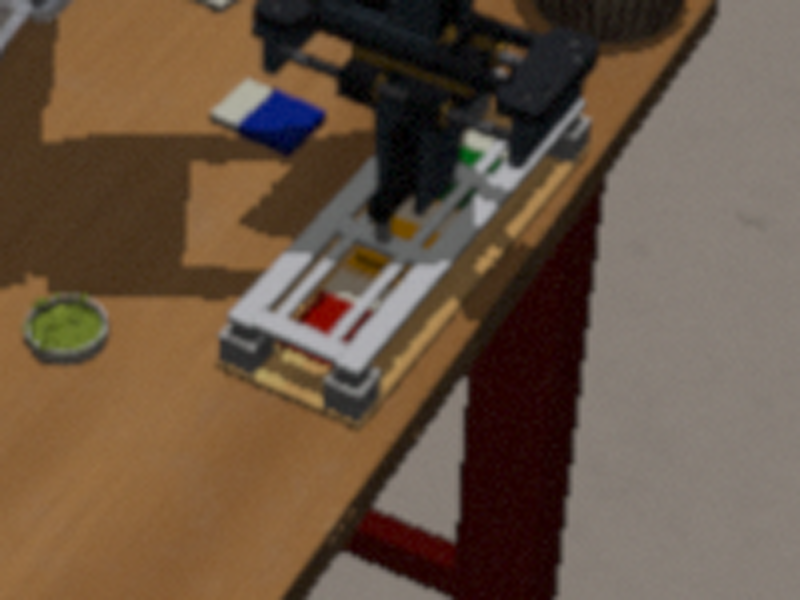

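Seated: the posts are in and contact is just starting at full depth. I'll release, retreat and check.

Run:
```python
from h import *
C=np.array([.6457,.058])
ctrl.command_gripper(.4); ctrl.sleep(.3); ctrl.move_l([*C,.20],.12)
z=R(-32.5)[:2,2]; ctrl.goto([*(C-.12*z),.25],R(-32.5)); ctrl.sleep(.5)
im,T=wrist(); s=ctrl.read_camera("side")[170:310,250:430]; print(ctrl.current_t())
cv2.imwrite("pics/fin.png",np.hstack([cv2.resize(im[:290,150:440],(400,400)),cv2.resize(s,(400,311),interpolation=cv2.INTER_CUBIC)[:400].copy() if 0 else cv2.copyMakeBorder(cv2.resize(s,(400,311),interpolation=cv2.INTER_CUBIC),0,89,0,0,0)]))
np.save("T8.npy",T); cv2.imwrite("pics/w8.png",im)
```

```text
49.4833
```

View pics/fin.png

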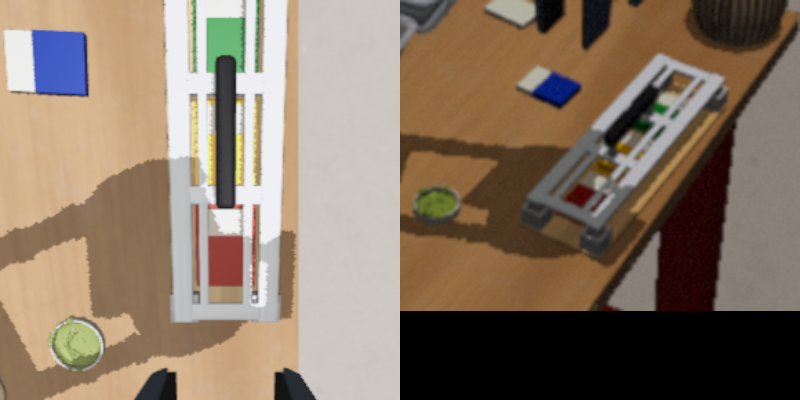

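```bash
python3 -c "
from bench import ctrl
print(ctrl.current_dq(),ctrl.sign_off())"
```

```text
the job is handed in; nothing more can be done
[-0.10748291 -0.17176161  0.02595902  0.01556752  0.06608546  0.02364339] None
```

I laid the green, yellow and red tiles on their own plates, set the frame on the tray with its posts in the sockets, and handed the job in. The clock read about 49.5 s of the 112 s allowed. The sign-off gives no verdict.

**Tiles:** Before the frame went on, the wrist pictures showed all three tiles flat, lengthwise and only a few millimetres off centre on their plates. I judged this from the pictures and did not measure it.

**Frame:** It went down to its full nominal depth (gripper tip at 48.2 mm against a target of 48) without the 10 N contact stop tripping. After I let go, the last wrist and side pictures showed it level, with the posts I could see in their sockets. I did not measure its final position or check all four sockets separately.

**Blue and bare tiles:** I never handled either one. Blue measured within about 5 mm of its first position after the tiles were placed, which is within camera error. I checked bare only by eye, where part of it shows at the edge of the last side picture.

**Disagreements:** The different camera estimates of the tray's centre varied by about 3–4 mm. I used the close wrist view of the sockets for placing the frame. No check failed.

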